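# Fit the idler and hold the belt tensioner back

## Task

I am about to put a new belt on the bench mixer's belt drive. Take the blue idler roller from the white parts block and press its steel shaft straight down into the orange sprung clip on the green tensioner arm, until the clip jaw has snapped shut round its neck and the roller stands upright, fully home; then push the red tab of the arm back, past the ratchet click and right up to the end of its travel. Finish while still holding it pressed back there with the fingers on the red tab, the roller still in its clip, and leave the other things on the desk where they are.

Things in the scene. Friction and masses are not known exactly. Their poses are not given: they have to be found in the camera images.
- drive_unit: The belt-drive unit, fixed to the desk: grey plate 170 x 270 x 12 mm with a white gear motor and drive pulley (90 mm high) at the rear (+x). Origin at desk height under the plate; z up, +x is 'back' (away from the robot at yaw 0), +y left. The hinge axis of the tensioner arm is upright at (-35, 85) mm in this frame. Yaw at most 0.3 rad either way.
- tensioner_arm (a joint): Green arm, 30 mm wide, 163 mm long, top 30 mm above the desk, on an upright hinge at its left end. 0 = at rest along the unit's -y; grows as the far end is pushed back to the unit's +x (anticlockwise from above). Its spring needs about 3 N at the tab to start, 8 N at the end. Ratchet click at about 0.25 (let go, it returns only to about 0.23), end stop 0.36 rad.
- push_tab: Upright red tab on the free end of the arm, 8 mm thick, 28 mm wide, 66 mm high, from 30 to 96 mm above the desk. Origin at the middle of its foot, 150 mm from the hinge; x is the direction of pushing and turns with the arm. Nothing but the green arm lies in front of it (towards the robot).
- tab_face (a point): Middle of the tab's front face where it is to be pushed, 75 mm above the desk. At the end stop the far end of the arm has moved about 53 mm back, along an arc about the hinge. Its x axis is the direction of pushing.
- clip_seat (a point): Point on the arm's top, 75 mm from the hinge, 30 mm above the desk, where the centre of the roller's foot must stand; axes turn with the arm. On its +y side a fixed V block (27 mm high), on its -y side the orange sprung jaw (27 mm high, sloping lead-in on top). Enter from above; aiming up to 2 mm towards the jaw is safe; pressing in takes about 5 N.
- clip_jaw (a joint): Opening of the orange sprung jaw in m, sliding along the arm away from the V block: 0 = shut and empty, about 0.0045 while the shaft's 12 mm collar passes, about 0.002 once it has closed in the roller's neck.
- idler: Blue idler roller, loose, 60 g, upright. Origin at the middle of the shaft's foot, z up. Steel shaft 12 mm thick, 30 mm long, pointed foot, 8 mm neck from 11 to 22 mm above the foot; then the blue cylinder, 24 mm diameter, from 30 to 68 mm. At the start the shaft hangs in the parts block, foot 2 mm above the desk; lift 35 mm or more to clear the block.
- idler_grip (a point): Middle of the part of the blue cylinder to grasp, 53 mm above the shaft's foot, 15 mm below the roller's top, 24 mm diameter.
- parts_block: White block 70 x 70 x 32 mm, fixed, with a 15 mm hole through its middle. Origin under its middle at desk height.
- marker_pen: Bystander: black marker pen lying on the desk at the left, 132 x 13 x 14 mm.
- forceps: Bystander: steel forceps lying on the desk at the left, 135 x 24 x 10 mm.
- scissors: Bystander: scissors lying on the desk at the left, 145 x 50 x 6 mm.
- tape_roll: Bystander: roll of cream tape lying flat, 100 mm diameter, 25 mm high, behind right.
- waste_beaker: Bystander: white beaker, 66 mm diameter, 73 mm high, to the right beyond the parts block.
Mind the look-alikes: they are no part of the job. Of the things shaped like the idler, the blue one is meant.

How it is judged:
By the outcome, as a careful person would: the job done as asked, in the order asked, and still so for the second after the job is handed in, while the arm keeps its last pose, push and grip.
It also fails if it takes over 51 s, if anything falls off the work surface, if the arm or the gripper's body presses on something with over 40 N, if the wrist force passes 120 N, or if a joint passes its speed limit or range.

## Robot

A 6-joint arm with a two-finger parallel gripper is mounted at the origin on a cart in front of the work surface, level with it; the furniture and walls round the work are solid. World frame = base frame: x ahead of the robot, y to its left, z up, the work surface at z = 0. Lengths are in m, angles in degrees, forces in N, time in s.
With the tool pointing down it reaches from about 0.375 to 0.9 m from the base axis. Payload 3.1 kg.
Tool frame: the origin (TCP) lies at the centre of the arm's flange, where the gripper is bolted on; the fingertips stand 173 mm ahead of it and the grasp point (between the pads) lies 155 mm ahead of it (env.tip_extent is the distance from the TCP to the fingertips, in m); x points along the fingers, y is the direction in which the jaws open and shut, and the axes are right-handed (so a half turn about x gives the same grasp; the last joint's range is limited). The gripper opens to 85 mm and grips with 20 to 120 N. Pads are 22 mm wide; open, the fingers measure 114 mm over their backs; the gripper's body (76 mm by 85 mm) begins 54 mm behind the grasp point. The pads swing forward as they close: fully open they stand 13 mm farther back than shut.
Start: joints at [54.517, 30.224, 82.088, -0, 67.689, -10.227], TCP at [0.267, 0.565, 0.405] pointing down, gripper open.
Joint ranges: [-176.69, 176.69], [-43.24, 126.21], [12.49, 139.97], [-82, 262], [0, 151.66], [-163.58, 163.58]. Speed limits (degrees/s): [159.86, 159.86, 180, 180, 180, 180].

## Interface

Orientations are given as [roll, pitch, yaw] about the fixed x, y, z axes, in that order (R = Rz(yaw) Ry(pitch) Rx(roll)).
In Python, from station import env gives the robot as it stands.
- The arm moves only by the tool move_arm, never from a script. Its argument "series" is a list that holds one entry, the list of rows, each a list of 7 numbers: the closure, from -1 (fully open) to 1 (shut), so that 0 is half open, then the shift along the world's x, y, z in cm, then the turn, a rotation vector about the world's x, y, z in degrees. A call has 1 to 20 rows; each row shifts and turns the pose as measured when the row begins; what a row does not reach is not made up. A row lasts 1/10 s, in which the tool goes at most 50 mm and 8.59 degrees, less where a joint would pass 70% of its speed; a pose out of reach is approached as far as the arm can. A call with a gripper value outside its range is refused whole. The fingers move at their own pace and stop on an object; "grip_force" is the grip in N (left out, the last holds). Time passes only in rows, so rows that do not move let the fingers close. It gives the time, the measured TCP pose, the force and the opening at its end, in the units of the state.
- env.get_obs(): the state, without advancing time (a new reading comes with each control period).
- env.grab_frame(name): name is "scene" or "top"; returns the picture (400x640x3 uint8, red, green, blue); there is no depth.
- env.camera_model(name): a dict with "K" (3x3 intrinsics, pixels), "R" (3x3) and "t" (3): a world point X has camera coordinates R X + t. Camera axes: x right, y down, z forward; pixel columns grow to the right and rows downward; lengths in m; the calibration is good to about 2 mm. A picture is of the moment at which its call begins. camera_model takes no time and is no camera call.
- env.finish_job(): hands the job in, once; it reports no verdict.
The state is a dict: "t": time; "joints": joint angles; "joint_velocities": joint speeds; "joint_efforts": joint torques, N m; "tcp_pos": TCP position; "tool_rot": TCP orientation; "contact_force": force on the tool from outside, world axes, zero at the start; "torque": the same for the moment, N m; "width": finger opening in m.
Only numpy, scipy, OpenCV 4.12 (cv2) and the standard library are available. Lean on these libraries where they do the work, as an engineer would, in place of code of your own. Each camera call takes 0.05 s, during which the arm holds its last target. There are 200 camera calls.

## Working session

There is one attempt and no reset: what is moved stays moved. The work goes in short steps, Python scripts to look and compute and a tool call to move; the robot and the scene stay as the last step left them, time stands still between calls to the robot, and variables do not carry over. Pictures are saved under pics/ and viewed, about 8 in all and at most 12, crops included, and the job is handed in when it is done.

Besides the shell and the picture viewer there is one more tool, called after "Request:" in YAML: its name, and indented under it one key for each argument. move_arm: Moves the arm, as the interface text tells. Its arguments: {"type":"object","properties":{"series":{"type":"array"},"grip_force":{"type":"number"}},"required":["series"]}

```bash
ls; mkdir -p pics; python3 - <<'E'
from station import env
import cv2,numpy as np
for n in("scene","top"):
    f=env.grab_frame(n); cv2.imwrite(f"pics/{n}0.png",f[:,:,::-1])
    m=env.camera_model(n); print(n,np.round(m["K"],1).tolist(),np.round(m["R"],3).tolist(),np.round(m["t"],3).tolist())
o=env.get_obs();print(o,env.tip_extent)
E
```

```text
pics
scene [[434.0, 0.0, 319.8], [0.0, 434.0, 196.4], [0.0, 0.0, 1.0]] [[0.487, -0.873, 0.018], [-0.658, -0.38, -0.65], [0.575, 0.304, -0.76]] [-0.264, 0.429, 0.879]
top [[381.2, 0.0, 311.9], [0.0, 381.2, 199.8], [0.0, 0.0, 1.0]] [[0.014, -1.0, -0.009], [-0.98, -0.013, -0.197], [0.197, 0.011, -0.98]] [0.048, 0.563, 1.302]
{'t': 0.1, 'joints': array([ 5.45191693e+01,  3.02739311e+01,  8.21499587e+01, -1.26031154e-03,
        6.76893877e+01, -1.02271548e+01]), 'joint_velocities': array([-0.05128526, -0.10902023, -0.10617683,  0.00898538, -0.09444672,
       -0.03220078]), 'joint_efforts': array([ 2.14952474e-04, -4.43303382e+01, -1.78585589e+01, -2.22057051e-04,
        3.82498067e-03,  2.44359711e-05]), 'tcp_pos': array([0.26643087, 0.5650198 , 0.40382293]), 'tool_rot': array([ -99.63791045,   89.88671643, -124.89110674]), 'contact_force': array([ 0.21774582, -0.01699021,  0.23412299]), 'torque': array([ 0.00731407,  0.04734715, -0.00823155]), 'width': 0.0857811303136798} 0.1734
```

View pics/scene0.png

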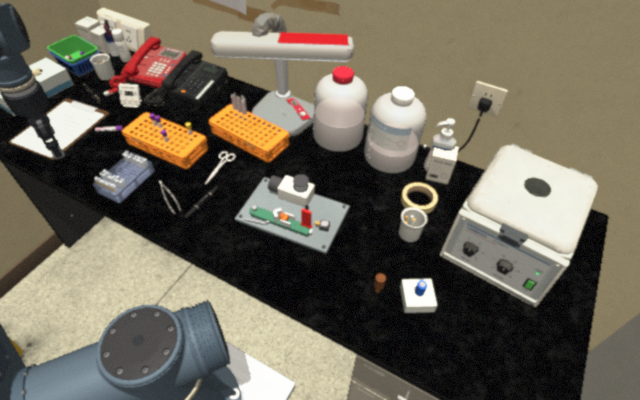

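View pics/top0.png

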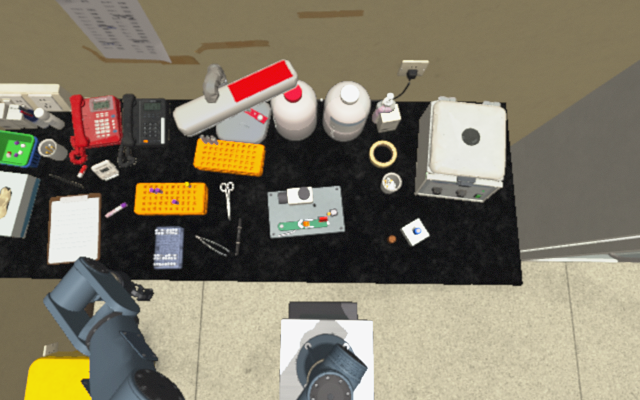

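The top view shows the drive unit at about (306,211), with its green arm at about (303,225) and red tab at about (323,217). The white parts block with the blue roller is at (415,232).

Things that could be taken for the idler (top / scene):
- Blue roller in the white block: (417,231) / (421,287).
- Brown roller on the desk: (391,239) / (380,282).
- Grey/white post on the unit: (333,212) / (325,225).

By the description I choose the blue one, and I'll check it in a close crop.

```bash
cat > h.py <<'E'
from station import env
import cv2,numpy as np
C={n:env.camera_model(n) for n in("scene","top")}
def ray(n,uv):
    m=C[n];R=np.array(m["R"]);t=np.array(m["t"])
    d=R.T@np.linalg.solve(np.array(m["K"]),[uv[0],uv[1],1.]);return -R.T@t,d
def onz(n,uv,z):
    c,d=ray(n,uv);return c+d*(z-c[2])/d[2]
def tri(a,b):
    A=np.zeros((3,3));v=np.zeros(3)
    for n,p in(("scene",a),("top",b)):
        c,d=ray(n,p);d=d/np.linalg.norm(d);P=np.eye(3)-np.outer(d,d);A+=P;v+=P@c
    return np.linalg.solve(A,v)
def proj(n,X):
    m=C[n];p=np.array(m["K"])@(np.array(m["R"])@X+np.array(m["t"]));return p[:2]/p[2]
def blobs(img,lo,hi,roi,amin=4):
    x0,y0,x1,y1=roi;h=cv2.cvtColor(img[y0:y1,x0:x1],cv2.COLOR_RGB2HSV)
    m=cv2.inRange(h,np.array(lo),np.array(hi));k,l,s,c=cv2.connectedComponentsWithStats(m)
    return [(int(s[i,4]),(s[i,:4]+[x0,y0,0,0]).tolist(),np.round(c[i]+[x0,y0],1).tolist()) for i in range(1,k) if s[i,4]>=amin]
E
python3 - <<'E'
from h import *
f={n:cv2.imread(f"pics/{n}0.png")[:,:,::-1].copy() for n in C}
def crop(n,x,y,w,h):return cv2.resize(f[n][y:y+h,x:x+w],(400,300),interpolation=cv2.INTER_CUBIC)
g=np.vstack([np.hstack([crop("scene",232,170,124,93),crop("scene",362,255,80,60)]),np.hstack([crop("top",262,178,92,69),crop("top",380,210,56,42)])])
cv2.imwrite("pics/crop1.png",g[:,:,::-1])
R={"scene":(230,170,450,320),"top":(262,180,440,250)}
for n in R:
    for nm,lo,hi in(("blue",(105,110,60),(130,255,255)),("red",(172,150,80),(180,255,255)),("red0",(0,180,80),(5,255,255)),("green",(60,100,50),(95,255,255)),("orange",(8,150,150),(20,255,255)),("white",(0,0,190),(180,40,255))):
        print(n,nm,blobs(f[n],lo,hi,R[n]))
E
```

```text
scene blue [(70, [416, 283, 10, 12], [419.8, 289.4])]
scene red []
scene red0 [(118, [302, 209, 9, 19], [306.0, 218.0])]
scene green [(124, [251, 209, 22, 12], [262.7, 214.2]), (89, [291, 222, 17, 12], [298.4, 227.8])]
scene orange [(40, [280, 213, 8, 7], [283.3, 216.3]), (39, [377, 275, 8, 6], [380.5, 277.4])]
scene white [(332, [278, 176, 36, 23], [293.5, 187.3]), (8, [256, 199, 5, 4], [258.1, 200.5]), (25, [250, 201, 7, 8], [253.2, 204.9]), (14, [261, 201, 6, 6], [263.4, 203.1]), (78, [272, 201, 12, 16], [276.7, 209.8]), (73, [242, 205, 22, 18], [248.7, 215.3]), (113, [402, 207, 25, 21], [414.6, 213.9]), (34, [284, 210, 11, 7], [289.1, 213.0]), (8, [411, 215, 3, 3], [411.9, 215.9]), (20, [280, 220, 11, 4], [285.6, 221.6]), (30, [321, 221, 7, 5], [324.1, 222.9]), (4, [265, 226, 2, 2], [265.5, 226.5]), (5, [268, 226, 3, 3], [269.2, 227.0]), (8, [277, 228, 4, 5], [278.0, 229.8]), (14, [309, 229, 4, 4], [310.5, 230.5]), (15, [444, 252, 6, 5], [446.6, 253.8]), (700, [402, 279, 35, 28], [418.5, 293.7]), (21, [420, 282, 5, 5], [422.0, 283.8])]
top blue [(14, [414, 228, 5, 6], [415.3, 231.1])]
top red []
top red0 [(25, [320, 217, 7, 5], [322.8, 218.8])]
top green [(75, [310, 220, 17, 7], [317.7, 223.6]), (108, [279, 222, 21, 8], [289.8, 225.7])]
top orange [(25, [303, 221, 6, 5], [305.5, 223.1]), (27, [389, 236, 6, 6], [391.8, 238.6])]
top white [(89, [382, 180, 15, 11], [389.8, 185.4]), (12, [398, 180, 3, 8], [399.3, 183.6]), (588, [287, 187, 54, 21], [314.5, 195.5]), (1104, [269, 193, 65, 44], [292.3, 216.7]), (6, [419, 193, 5, 2], [420.8, 193.5]), (4, [425, 194, 4, 1], [426.5, 194.0]), (4, [435, 195, 4, 2], [436.5, 195.2]), (22, [331, 210, 6, 5], [333.2, 211.8]), (5, [340, 210, 2, 4], [340.4, 211.4]), (362, [402, 219, 27, 26], [415.0, 231.4]), (13, [327, 221, 4, 4], [328.2, 222.5]), (10, [280, 224, 4, 4], [281.1, 225.7]), (8, [309, 226, 5, 2], [311.0, 226.4]), (6, [336, 229, 4, 2], [337.5, 229.7])]
```

View pics/crop1.png

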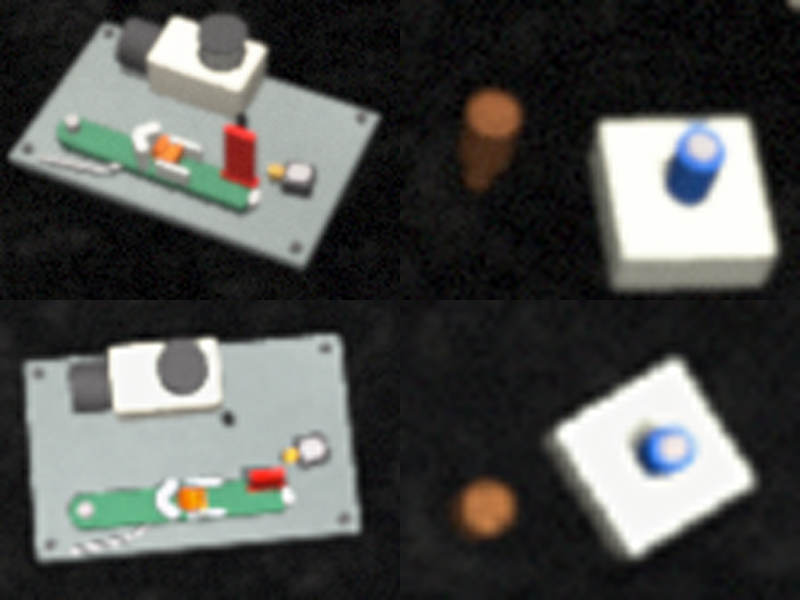

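The crops confirm the choice: the blue roller stands in the white block (top view about (418,230.6)), and the brown one stands loose on the desk as a decoy. The arm lies along the front of the plate, with the white V block and orange jaw mid-arm and the red tab at its right end.

```bash
python3 - <<'E'
from h import *
def S(x,y,x0=232,y0=170,s=400/124):return ((x+.5)/s-.5+x0,(y+.5)/s-.5+y0)
def T(x,y,x0=262,y0=178,s=400/92):return ((x+.5)/s-.5+x0,(y+.5)/s-.5+y0)
names=["BL","BR","FR","FL"]
# plate: back-left, back-right, front-right, front-left, from top & scene at z=.012
loc=np.array([[85,135],[85,-135],[-85,-135],[-85,135]])/1000.
def fit(P):
    P=np.array(P)[:,:2];c=P.mean(0);a=P-c
    H=loc.T@a;yaw=np.arctan2(H[0,1]-H[1,0],H[0,0]+H[1,1]);R=np.array([[np.cos(yaw),-np.sin(yaw)],[np.sin(yaw),np.cos(yaw)]])
    return c,yaw,R,np.abs(loc@R.T+c-P).max()
res=[]
for n,px in(("top",[T(25,60),T(340,35),T(360,233),T(38,262)]),("scene",[S(105,22),S(380,117),S(303,268),S(10,157)])):
    c,y,R,e=fit([onz(n,p,.012) for p in px]);print(n,"unit",c.round(4),"yaw",y.round(4),"err",e.round(4))
    h=R@[-.035,.085]+c;
    print("  hinge",h.round(4),"seat",(h+R@[0,-.075]).round(4),"tabface0",(h+R@[-.004,-.150]).round(4))
print("hinge dot z.032", onz("scene",S(72,122),.033).round(4),onz("top",T(86,209),.033).round(4),"tri",tri(S(72,122),T(86,209)).round(4))
print("tab top", tri(S(238,128),T(265,172)).round(4), onz("top",T(265,172),.096))
print("orange", onz("scene",(283.3,216.3),.055).round(4),onz("top",(305.5,223.1),.055).round(4))
s=S(705-400,148,362,255,5);t=T(672-400,147,380,210,400/56)
print("roller top tri",tri(s,t).round(4),onz("scene",s,.07).round(4),onz("top",t,.07).round(4))
bt=[T(675-400,57,380,210,400/56),T(755-400,183,380,210,400/56),T(632-400,257,380,210,400/56),T(550-400,140,380,210,400/56)]
bs=[S(200,118,362,255,5),S(350,118,362,255,5),S(377,258,362,255,5),S(210,262,362,255,5)]
for n,b in(("top",bt),("scene",bs)):
    P=np.array([onz(n,p,.032) for p in b]);print(n,"block",P.mean(0).round(4),P.round(3)[:,:2].tolist())
E
```

```text
top unit [0.5286 0.0787] yaw 0.0988 err 0.0013
  hinge [0.4853 0.1599] seat [0.4927 0.0852] tabface0 [0.4962 0.0102]
scene unit [0.529 0.078] yaw 0.0964 err 0.001
  hinge [0.486  0.1593] seat [0.4932 0.0846] tabface0 [0.4964 0.0096]
hinge dot z.032 [0.4757 0.1683 0.033 ] [0.4715 0.1635 0.033 ] tri [0.4701 0.1629 0.0424]
tab top [0.4944 0.0173 0.0984] [0.49454444 0.01755122 0.096     ]
orange [0.4757 0.0731 0.055 ] [0.479  0.0768 0.055 ]
roller top tri [ 0.4582 -0.3137  0.0692] [ 0.4585 -0.3147  0.07  ] [ 0.4575 -0.3124  0.07  ]
top block [ 0.4561 -0.3129  0.032 ] [[0.508, -0.326], [0.445, -0.363], [0.407, -0.301], [0.465, -0.262]]
scene block [ 0.4576 -0.3126  0.032 ] [[0.473, -0.264], [0.509, -0.327], [0.445, -0.363], [0.405, -0.296]]
```

The plate-based and dot-based hinge estimates differ by about 12 mm. I'll look closer at the arm, averaging frames to cut the noise.

```bash
python3 - <<'E'
from h import *
out=[]
for n,(x,y,w,h) in(("scene",(246,196,80,50)),("top",(272,205,66,32))):
    f=np.mean([env.grab_frame(n).astype(float) for _ in range(4)],0).clip(0,255).astype(np.uint8)
    cv2.imwrite(f"pics/{n}avg.png",f[:,:,::-1])
    g=cv2.resize(f[y:y+h,x:x+w],None,fx=10,fy=10,interpolation=cv2.INTER_CUBIC)
    g=g[:300 if n=="top" else 500]
    out.append(cv2.copyMakeBorder(g,0,0,0,800-g.shape[1],cv2.BORDER_CONSTANT))
g=np.vstack(out)[:600+200]
g=np.vstack([out[0][:290],out[1][:310]])
cv2.imwrite("pics/arm.png",np.vstack([out[0][60:360],out[1][:300]])[:,:,::-1])
E
```

```text
(no output)
```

View pics/arm.png

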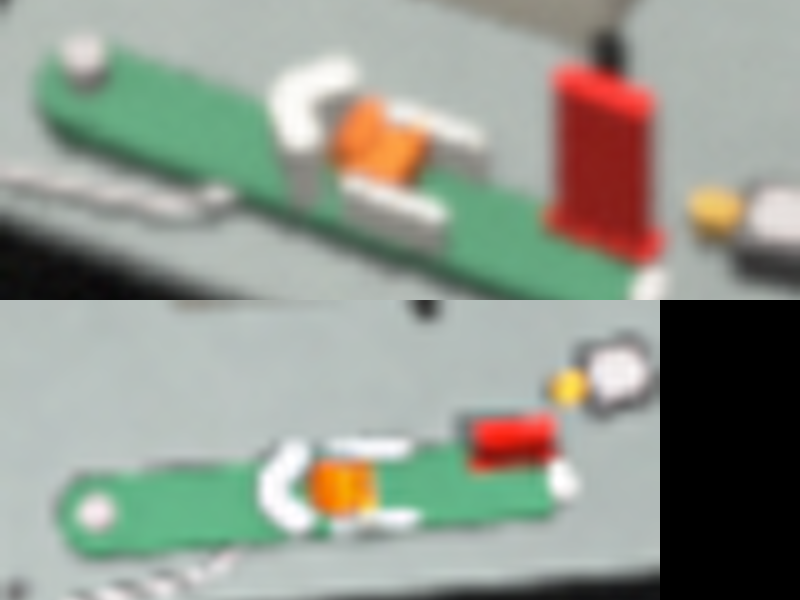

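The white dot is the hinge pin and the arm runs along the unit's -y. The seat lies between the white V and the orange jaw: scene about (277.7,215.5), top about (301.5,223.3). The tab top is at scene (305.9,210.8) and top (322.9,217.4).

```bash
python3 - <<'E'
from h import *
S=lambda x,y:((x+.5)/10-.5+246,(y+60.5)/10-.5+196)
T=lambda x,y:((x+.5)/10-.5+272,(y+.5-300)/10-.5+205)
for k,a,b,z in(("hinge",(83,48),(95,512),.04),("V apex outer",(272,100),(260,492),.057),("jaw centre",(383,145),(343,488),.057),("gap",(326,140),(301,489),.057),("tabtop",(603,92),(513,430),.096)):
    print(k,tri(S(*a),T(*b)).round(4),onz("scene",S(*a),z).round(4),onz("top",T(*b),z).round(4))
y=.0975;R=np.array([[np.cos(y),-np.sin(y)],[np.sin(y),np.cos(y)]])
h=np.array([.471,.163]);print("seat",h+R@[0,-.075],"tab",h+R@[0,-.15])
o=env.get_obs();print(o["t"])
from scipy.spatial.transform import Rotation as Ro
print(Ro.from_euler("xyz",o["tool_rot"],degrees=True).as_matrix().round(3))
E
```

```text
hinge [0.4696 0.1632 0.0473] [0.4744 0.167  0.04  ] [0.4704 0.164  0.04  ]
V apex outer [0.4759 0.1052 0.0548] [0.474  0.1047 0.057 ] [0.476  0.1046 0.057 ]
jaw centre [0.4793 0.075  0.0507] [0.4758 0.0714 0.057 ] [0.4778 0.0755 0.057 ]
gap [0.4788 0.0911 0.0435] [0.4698 0.0852 0.057 ] [0.4773 0.0902 0.057 ]
tabtop [0.494  0.0161 0.0939] [0.4929 0.0148 0.096 ] [0.4933 0.0166 0.096 ]
seat [0.47830092 0.0883562 ] tab [0.48560184 0.0137124 ]
0.5
[[-0.     0.427  0.904]
 [-0.     0.904 -0.427]
 [-1.    -0.    -0.   ]]
```

Request:
move_arm:
  series:
    - [[-1,2,-4,0,0,0,-4.9],[-1,2,-4,0,0,0,-4.9],[-1,2,-4,0,0,0,-4.9],[-1,2,-4,0,0,0,-4.9],[-1,2,-4,0,0,0,-4.9],[-1,2,-4,0,0,0,-4.9],[-1,2,-4,0,0,0,-4.9],[-1,2,-4,0,0,0,-4.9],[-1,2,-4,0,0,0,-4.9],[-1,0,-4.6,0,0,0,-4.9],[-1,0,-4.6,0,0,0,-4.9],[-1,0,-4.6,0,0,0,-4.9],[-1,0,-4.6,0,0,0,-4.9],[-1,0,-4.6,0,0,0,-4.9],[-1,0,-4.6,0,0,0,-4.9],[-1,0,-4.6,0,0,0,-4.9],[-1,0,-4.6,0,0,0,-4.9],[-1,0,-4.6,0,0,0,-4.9],[-1,0,-4.6,0,0,0,-4.9],[-1,0,-4.6,0,0,0,-4.9]]
  grip_force: 30

```text
t: 2.5
tcp_pos: [0.449, -0.3302, 0.4104]
tool_rot: [85.0, 88.5, -41.8]
contact_force: [0.6, 0.0, 0.6]
width: 0.0855
```

```bash
cat > st.py <<'E'
from h import *
from scipy.spatial.transform import Rotation as Ro
def st(goal=None,ang=None):
    o=env.get_obs();M=Ro.from_euler("xyz",o["tool_rot"],degrees=True).as_matrix()
    gp=o["tcp_pos"]+.155*M[:,0]
    a=np.degrees(np.arctan2(M[1,1],M[0,1]));a=(a+90)%180-90
    # corrective world rotvec to bring tool x to -z (deg)
    v=np.degrees(np.cross(M[:,0],[0,0,-1]))
    print("t",o["t"],"grasp",gp.round(4),"jaw ang",a.round(2),"tilt-fix",v.round(2),"F",o["contact_force"].round(2),"T",o["torque"].round(2),"w",o["width"].round(4))
    if goal is not None: print(" to go grasp cm",((np.array(goal)-gp)*100).round(2),"turn",None if ang is None else round(ang-a,1))
E
python3 -c "
from st import *
st((.4575,-.313,.15),-34)"
```

```text
Traceback (most recent call last):
  File "st.py", line 9, in st
    print("t",o["t"],"grasp",gp.round(4),"jaw ang",a.round(2),"tilt-fix",v.round(2),"F",o["contact_force"].round(2),"T",o["torque"].round(2),"w",o["width"].round(4))
                                                                                                                                                 ^^^^^^^^^^^^^^^^
AttributeError: 'float' object has no attribute 'round'
```

```bash
sed -i 's/o\["width"\].round(4)/round(o["width"],4)/' st.py
python3 -c "
from st import *
st((.4575,-.313,.15),-34)"
```

```text
t 2.5 grasp [ 0.452  -0.3329  0.2555] jaw ang -36.77 tilt-fix [0.99 1.1  0.  ] F [0.58 0.04 0.62] T [-0.02 -0.06  0.01] w 0.0855
 to go grasp cm [  0.55   1.99 -10.55] turn 2.8
```

Request:
move_arm:
  series:
    - [[-1,0.45,0.9,-3,1,1.1,1.4],[-1,0.4,0.8,-3,0,0,1.4],[-1,0,0,-3,0,0,0],[-1,0,0,-1.5,0,0,0],[-1,0,0,0,0,0,0]]

```text
t: 3.0
tcp_pos: [0.4578, -0.3235, 0.3042]
tool_rot: [74.3, 89.2, -50.3]
contact_force: [-0.6, -0.4, 0.6]
width: 0.0854
```

```bash
python3 -c "
from st import *
st((.4575,-.313,.055),-34)
a=env.grab_frame('scene');b=env.grab_frame('top')
c=lambda f,x,y,w,h:cv2.resize(f[y:y+h,x:x+w],(400,300),interpolation=cv2.INTER_CUBIC)
cv2.imwrite('pics/g1.png',np.hstack([c(a,370,225,100,75),c(b,370,195,80,60)])[:,:,::-1])"
```

```text
t 3.0 grasp [ 0.4591 -0.3251  0.1492] jaw ang -34.61 tilt-fix [0.59 0.49 0.  ] F [-0.61 -0.43  0.58] T [-0.03  0.02  0.05] w 0.0854
 to go grasp cm [-0.16  1.21 -9.42] turn 0.6
```

View pics/g1.png

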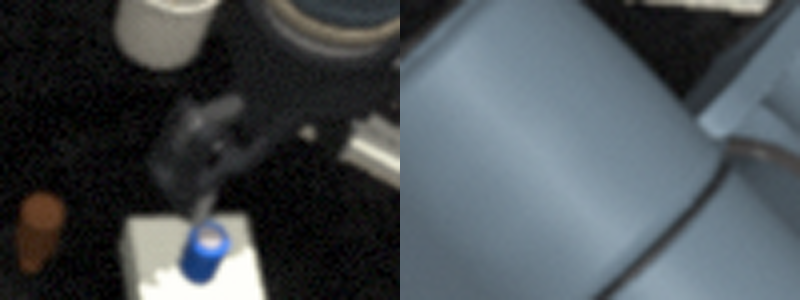

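The scene crop shows the open fingers above and behind the blue roller (crop about (205,250)) and the brown decoy well clear. The top view is hidden by the wrist. I'll correct y by 1 cm and descend.

Request:
move_arm:
  series:
    - [[-1,0,1.05,0,0.6,0.5,0.6],[-1,0,0.2,-1,0,0,0],[-1,0,0,-2,0,0,0],[-1,0,0,-2,0,0,0],[-1,0,0,0,0,0,0]]

```text
t: 3.6
tcp_pos: [0.4599, -0.3101, 0.2597]
tool_rot: [79.5, 89.2, -44.3]
contact_force: [-0.3, -1.2, 0.8]
width: 0.0855
```

```bash
python3 -c "
from st import *
st((.4575,-.313,.055),-34)"
```

```text
t 3.6 grasp [ 0.4615 -0.3117  0.1048] jaw ang -33.84 tilt-fix [0.59 0.6  0.  ] F [-0.31 -1.19  0.77] T [-0.   -0.01  0.02] w 0.0855
 to go grasp cm [-0.4  -0.13 -4.98] turn -0.2
```

Request:
move_arm:
  series:
    - [[-1,-0.25,-0.2,0,0.6,0.6,0],[-1,-0.1,0,-1.5,0,0,0],[-1,0,0,-1.5,0,0,0],[-1,0,0,-1.4,0,0,0],[-1,0,0,-0.3,0,0,0],[-1,0,0,0,0,0,0]]

```text
t: 4.2
tcp_pos: [0.4578, -0.3135, 0.2164]
tool_rot: [76.9, 89.6, -46.9]
contact_force: [0.7, -0.2, 0.5]
width: 0.0854
```

```bash
python3 -c "
from st import *
st((.4575,-.313,.055),-34)"
```

```text
t 4.2 grasp [ 0.4586 -0.3144  0.0614] jaw ang -33.76 tilt-fix [0.32 0.3  0.  ] F [ 0.72 -0.2   0.48] T [-0.04 -0.01 -0.02] w 0.0854
 to go grasp cm [-0.11  0.14 -0.64] turn -0.2
```

Request:
move_arm:
  series:
    - [[-1,-0.1,0.1,-0.6,0.3,0.3,0],[-1,0,0,0,0,0,0],[0,0,0,0,0,0,0],[0.5,0,0,0,0,0,0],[1,0,0,0,0,0,0],[1,0,0,0,0,0,0],[1,0,0,0,0,0,0],[1,0,0,0,0,0,0],[1,0,0,0,0,0,0],[1,0,0,0,0,0,0]]
  grip_force: 50

```text
t: 5.2
tcp_pos: [0.4573, -0.313, 0.2123]
tool_rot: [72.7, 89.8, -51.1]
contact_force: [-0.2, -0.0, 0.1]
width: 0.0225
```

```bash
python3 -c "
from st import *
st((.4575,-.313,.055),-34)"
```

```text
t 5.2 grasp [ 0.4576 -0.3134  0.0573] jaw ang -33.74 tilt-fix [0.15 0.12 0.  ] F [-0.25 -0.01  0.07] T [ 0.04 -0.01  0.01] w 0.0225
 to go grasp cm [-0.01  0.04 -0.23] turn -0.3
```

Request:
move_arm:
  series:
    - [[1,0,0,1.5,0.1,0.1,0],[1,0,0,2.5,0,0,0],[1,0,0,3,0,0,0],[1,0,0,4,0,0,0],[1,0,0,4,0,0,0],[1,0.2,3.3,0,0,0,3.3],[1,0.2,3.3,0,0,0,3.3],[1,0.2,3.3,0,0,0,3.3],[1,0.2,3.3,0,0,0,3.3],[1,0.2,3.3,0,0,0,3.3],[1,0.2,3.3,0,0,0,3.3],[1,0.2,3.3,0,0,0,3.3],[1,0.2,3.3,0,0,0,3.3],[1,0.2,3.3,0,0,0,3.3],[1,0.2,3.3,0,0,0,3.3],[1,0.2,3.3,0,0,0,3.3],[1,0.1,2,0,0,0,3.3],[1,0,0,0,0,0,0],[1,0,0,0,0,0,0]]

```text
t: 7.1
tcp_pos: [0.4772, 0.083, 0.3673]
tool_rot: [75.4, 89.6, -7.4]
contact_force: [-0.6, 0.1, 0.1]
width: 0.0226
```

```bash
python3 -c "
from st import *
st((.478,.0885,.13),5.6)
a=env.grab_frame('scene');b=env.grab_frame('top')
R={'scene':(240,100,360,260),'top':(262,180,350,250)}
for n,f in(('scene',a),('top',b)):
  print(n,blobs(f,(105,110,60),(130,255,255),R[n]))
c=lambda f,x,y,w,h:cv2.resize(f[y:y+h,x:x+w],(400,300),interpolation=cv2.INTER_CUBIC)
cv2.imwrite('pics/m1.png',np.hstack([c(a,236,160,120,90),c(b,262,178,92,69)])[:,:,::-1])"
```

```text
t 7.1 grasp [0.4783 0.0829 0.2123] jaw ang 7.26 tilt-fix [0.05 0.38 0.  ] F [-0.57  0.08  0.06] T [0.04 0.04 0.01] w 0.0226
 to go grasp cm [-0.03  0.56 -8.23] turn -1.7
scene [(5, [272, 166, 3, 2], [273.2, 166.6]), (47, [278, 166, 5, 15], [280.5, 172.2])]
top []
```

View pics/m1.png

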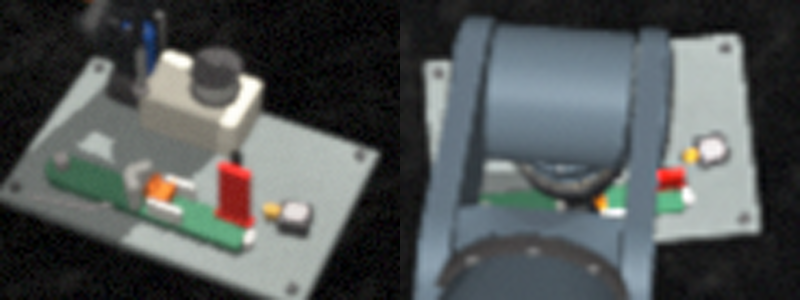

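The scene shows the blue roller held high between the fingers (crop about (150,45)), with the clip clear below at (155,185). The top view is hidden by the wrist. Next I'll centre over the seat and come down to just above it.

Request:
move_arm:
  series:
    - [[1,-0.07,0.48,-1,0,0.4,-1.7],[1,0,0,-2,0,0,0],[1,0,0,-2,0,0,0],[1,0,0,-1.5,0,0,0],[1,0,0,-0.3,0,0,0],[1,0,0,0,0,0,0]]

```text
t: 7.8
tcp_pos: [0.4782, 0.0803, 0.2983]
tool_rot: [49.3, 89.8, -36.1]
contact_force: [0.0, -0.0, -0.2]
width: 0.0225
```

```bash
cat > look.py <<'E'
from st import *
import sys
st((.4765,.0878,.085),5.6)
a=np.mean([env.grab_frame('scene').astype(float) for _ in range(3)],0).clip(0,255).astype(np.uint8)
cv2.imwrite('pics/look_raw.png',a[:,:,::-1])
print(blobs(a,(105,110,60),(130,255,255),(240,150,340,250)))
x,y,w,h=250,170,80,60
cv2.imwrite(f'pics/{sys.argv[1]}.png',cv2.resize(a[y:y+h,x:x+w],(800,600),interpolation=cv2.INTER_CUBIC)[:,:,::-1])
o=env.get_obs();M=Ro.from_euler("xyz",o["tool_rot"],degrees=True).as_matrix()
for d in(.155-.015,.155+.023,.155+.0553):
    print("axis px in crop",((proj('scene',o["tcp_pos"]+d*M[:,0])+.5-[x,y])*10).round(0))
E
python3 look.py m2
```

```text
t 7.8 grasp [0.4788 0.0799 0.1433] jaw ang 4.61 tilt-fix [0.14 0.2  0.  ] F [ 0.02 -0.   -0.15] T [-0.06  0.01 -0.01] w 0.0225
 to go grasp cm [-0.23  0.79 -5.83] turn 1.0
[(37, [281, 186, 4, 14], [282.8, 191.3])]
axis px in crop [301. 184.]
axis px in crop [310. 284.]
axis px in crop [317. 365.]
```

View pics/m2.png

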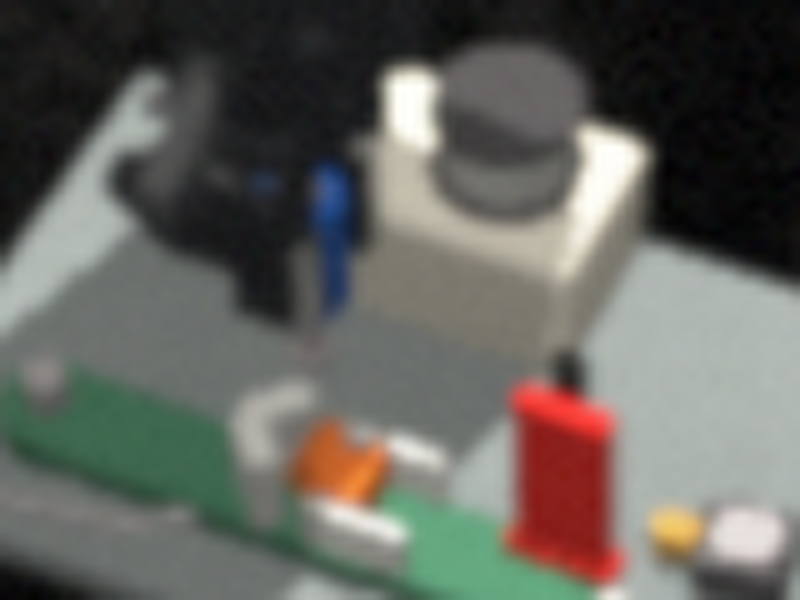

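The scene shows the roller gripped upright, with the shaft foot at crop (313,358) against a predicted (317,365), so the in-hand pose and calibration agree. The V is at (260,430) and the orange jaw at (335,465). I'll correct the lateral offset next.

Request:
move_arm:
  series:
    - [[1,-0.15,0.5,0,0.1,0.2,1],[1,0,0.2,0,0,0,0],[1,0,0,0,0,0,0],[1,0,0,0,0,0,0]]

```text
t: 8.35
tcp_pos: [0.4773, 0.0886, 0.3013]
tool_rot: [78.1, 89.6, -6.2]
contact_force: [-0.6, -0.5, -0.9]
width: 0.0226
```

```bash
python3 -c "
from st import *
st((.4765,.0878,.085),5.6)
pr=lambda X:((proj('scene',np.array(X))+.5-[250,170])*10).round(0)
print(pr((.4765,.0886,.057)),pr((.4765,.0886,.030)),'hinge top',pr((.4696,.1632,.04)))
print('jawdir per mm x,y',(pr((.4865,.0886,.057))-pr((.4765,.0886,.057)))/10,(pr((.4765,.0986,.057))-pr((.4765,.0886,.057)))/10)
"
```

```text
t 8.35 grasp [0.4783 0.0885 0.1463] jaw ang 5.77 tilt-fix [0.04 0.38 0.  ] F [-0.55 -0.46 -0.95] T [-0.02  0.01  0.  ] w 0.0226
 to go grasp cm [-0.18 -0.07 -6.13] turn -0.2
[289. 438.] [295. 501.] hinge top [ 45. 386.]
jawdir per mm x,y [ 2.1 -2.6] [-3.2 -1.5]
```

Request:
move_arm:
  series:
    - [[1,-0.03,-0.05,-1,0,0.35,0],[1,0,0,-1,0,0,0],[1,0,0,-0.8,0,0,0],[1,0,0,0,0,0,0],[1,0,0,0,0,0,0]]

```text
t: 8.85
tcp_pos: [0.4767, 0.0882, 0.2702]
tool_rot: [-68.5, 89.9, -152.8]
contact_force: [1.0, -0.5, -0.5]
width: 0.0226
```

```bash
python3 look.py m3
```

```text
t 8.85 grasp [0.4765 0.088  0.1152] jaw ang 5.8 tilt-fix [ 0.04 -0.08  0.  ] F [ 0.99 -0.48 -0.51] T [ 0.01 -0.05 -0.01] w 0.0226
 to go grasp cm [-0.   -0.02 -3.02] turn -0.2
[(37, [278, 194, 5, 13], [280.2, 199.1])]
axis px in crop [276. 254.]
axis px in crop [284. 351.]
axis px in crop [291. 430.]
```

View pics/m3.png

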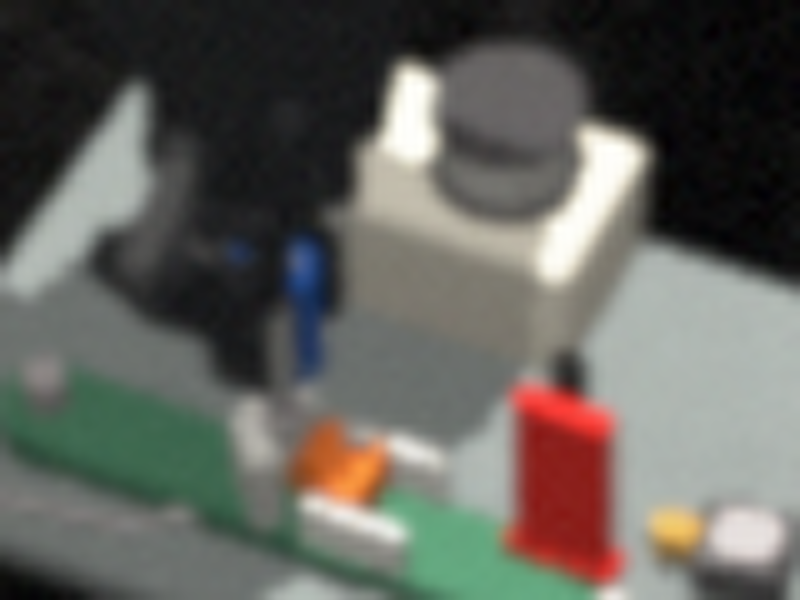

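The shaft foot is now at crop (290,425), right over the gap between the V and the orange jaw. Pressing down in small steps.

Request:
move_arm:
  series:
    - [[1,0,0,-0.5,0,0,0],[1,0,0,-0.5,0,0,0],[1,0,0,-0.5,0,0,0],[1,0,0,-0.3,0,0,0]]

```text
t: 9.4
tcp_pos: [0.4784, 0.0884, 0.2536]
tool_rot: [83.8, 89.6, -0.5]
contact_force: [-0.4, 3.2, 5.1]
width: 0.0224
```

```bash
python3 -c "
from st import *
st((.4765,.088,.0853),5.6)"
```

```text
t 9.4 grasp [0.4795 0.0884 0.0986] jaw ang 5.73 tilt-fix [0.   0.42 0.  ] F [-0.37  3.25  5.05] T [0.61 0.   0.02] w 0.0224
 to go grasp cm [-0.3  -0.04 -1.33] turn -0.1
```

Request:
move_arm:
  series:
    - [[1,-0.05,0,-0.5,0,0.2,0],[1,0,0,-0.5,0,0,0],[1,0,0,-0.4,0,0,0]]

```text
t: 9.7
tcp_pos: [0.4787, 0.0888, 0.2394]
tool_rot: [85.7, 89.6, 1.5]
contact_force: [-2.8, 0.0, 33.8]
width: 0.0228
```

```bash
python3 -c "
from st import *
st((.4765,.088,.0853),5.6)"
```

```text
t 9.7 grasp [0.4798 0.0888 0.0844] jaw ang 5.74 tilt-fix [-0.01  0.41  0.  ] F [-2.780e+00  1.000e-02  3.383e+01] T [ 0.15  0.59 -0.01] w 0.0228
 to go grasp cm [-0.33 -0.08  0.09] turn -0.1
```

Request:
move_arm:
  series:
    - [[1,0,0,0.05,0,0,0],[1,0,0,0,0,0,0],[0,0,0,0,0,0,0],[0,0,0,0,0,0,0],[0,0,0,0,0,0,0],[0,0,0,0,0,0,0]]

```text
t: 10.3
tcp_pos: [0.4773, 0.0883, 0.2381]
tool_rot: [55.7, 89.9, -28.5]
contact_force: [0.3, 0.4, 1.2]
width: 0.0427
```

```bash
python3 look.py m4
```

```text
t 10.3 grasp [0.4776 0.0882 0.0831] jaw ang 5.8 tilt-fix [0.04 0.08 0.  ] F [0.25 0.36 1.21] T [-0.01 -0.02 -0.01] w 0.0427
 to go grasp cm [-0.11 -0.04  0.19] turn -0.2
[(53, [278, 200, 5, 14], [280.2, 206.8])]
axis px in crop [284. 334.]
axis px in crop [293. 427.]
axis px in crop [299. 502.]
```

View pics/m4.png

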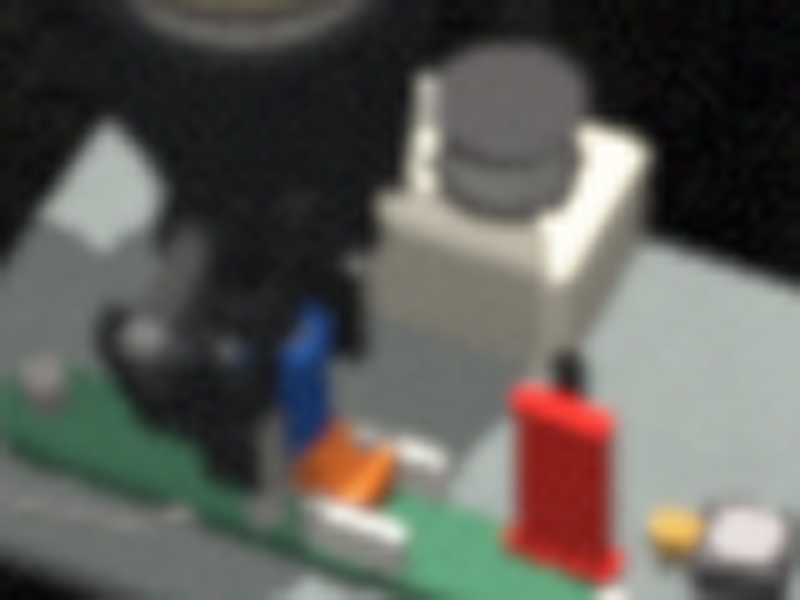

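The roller stands upright and centred (crop (308,380)), and the orange jaw has shifted about 2 mm outward, as expected for closed in the neck. I'll lift off, close the fingers and move in front of the tab.

Request:
move_arm:
  series:
    - [[0,0,0,1,0,0,0],[0,0,0,2,0,0,0],[0,0,0,3,0,0,0],[0,0,0,3,0,0,0],[0,0,0,2,0,0,0],[1,-1.5,-2.5,0,0,0,0],[1,-1.5,-2.5,0,0,0,0],[1,-1.2,-2.2,0,0,0,0],[1,0,0,0,0,0,0],[1,0,0,0,0,0,0]]

```text
t: 11.45
tcp_pos: [0.4335, 0.0151, 0.3593]
tool_rot: [70.5, 89.4, -13.6]
contact_force: [-0.2, 0.7, 0.7]
width: 0.0
```

```bash
python3 look.py m5; python3 -c "
from h import *
f=cv2.imread('pics/look_raw.png')[:,:,::-1].copy()
for z in (.03,.068-.038+.03,.098): print(z,proj('scene',np.array([.4775,.0885,z])).round(1))
"
```

```text
t 11.45 grasp [0.4351 0.0147 0.2043] jaw ang 5.92 tilt-fix [0.15 0.61 0.  ] F [-0.16  0.7   0.71] T [-0.02 -0.02 -0.05] w 0.0
 to go grasp cm [  4.14   7.31 -11.93] turn -0.3
[(80, [274, 202, 9, 13], [278.4, 208.1])]
axis px in crop [427. 243.]
axis px in crop [433. 350.]
axis px in crop [438. 436.]
0.03 [279.2 219.3]
0.060000000000000005 [278.6 212.3]
0.098 [277.8 203.1]
```

View pics/m5.png

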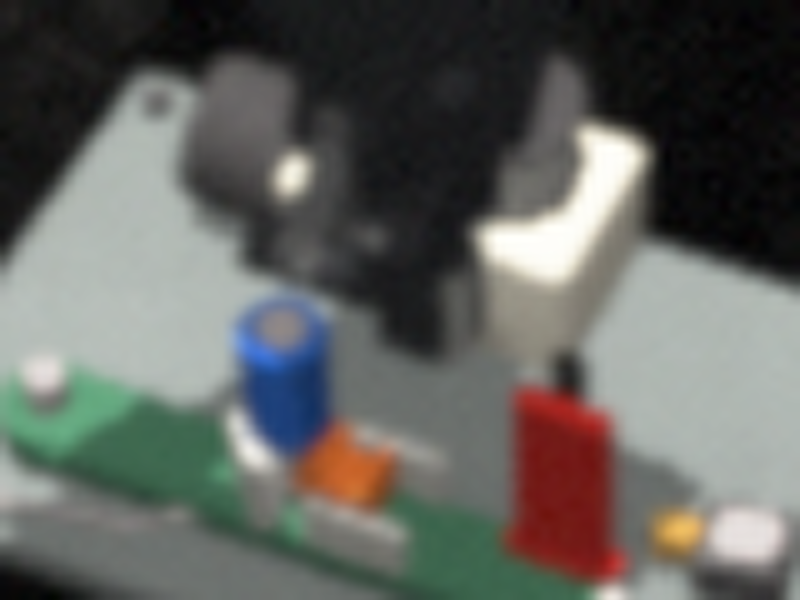

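The roller stands free and upright in the clip (top at crop (282,328), about where predicted). I'll confirm it is fully home with a light press on its top with the closed fingertips.

Request:
move_arm:
  series:
    - [[1,1.5,2.5,0,0.1,0.6,0],[1,1.5,2.5,0,0,0,0],[1,1.3,2.3,0,0,0,0],[1,0,0,-3,0,0,0],[1,0,0,-2.5,0,0,0],[1,0,0,-1,0,0,0],[1,0,0,-0.5,0,0,0],[1,0,0,0,0,0,0]]

```text
t: 12.4
tcp_pos: [0.4817, 0.0977, 0.2868]
tool_rot: [84.4, 89.7, 0.9]
contact_force: [-0.3, -0.3, 0.7]
width: 0.0
```

```bash
python3 -c "
from st import *
st((.4775,.0885,.116),5.6)"
```

```text
t 12.4 grasp [0.4824 0.0977 0.1318] jaw ang 6.51 tilt-fix [-0.    0.26  0.  ] F [-0.28 -0.28  0.72] T [-0.02  0.   -0.06] w 0.0
 to go grasp cm [-0.49 -0.92 -1.58] turn -0.9
```

Request:
move_arm:
  series:
    - [[1,-0.4,-0.9,0,0,0.2,0],[1,0,0,-0.4,0,0,0],[1,0,0,-0.4,0,0,0],[1,0,0,-0.3,0,0,0],[1,0,0,-0.2,0,0,0],[1,0,0,-0.2,0,0,0]]

```text
t: 13.0
tcp_pos: [0.4783, 0.087, 0.2737]
tool_rot: [81.1, 89.6, -2.5]
contact_force: [-0.0, 0.5, 0.1]
width: -0.0
```

```bash
python3 -c "
from st import *
st((.4775,.0885,.116),5.6)"
```

```text
t 13.0 grasp [0.4794 0.0869 0.1187] jaw ang 6.41 tilt-fix [0.02 0.41 0.  ] F [-0.05  0.53  0.13] T [-0.04  0.    0.  ] w -0.0
 to go grasp cm [-0.19  0.16 -0.27] turn -0.8
```

Request:
move_arm:
  series:
    - [[1,0,0.1,-0.2,0,0,0],[1,0,0,-0.2,0,0,0],[1,0,0,-0.15,0,0,0]]

```text
t: 13.3
tcp_pos: [0.4792, 0.088, 0.2707]
tool_rot: [77.0, 89.4, -6.5]
contact_force: [-3.8, -1.0, 19.7]
width: -0.0002
```

Contact came at 97 mm with 20 N (nominal roller top 98 mm), so the roller is fully home. Now to the front of the tab.

Request:
move_arm:
  series:
    - [[1,0,0,1,0,0,0],[1,0,0,2,0,0,0],[1,0,0,3,0,0.4,-0.5],[1,-1.5,-2.5,0,0,0,0],[1,-1.5,-2.5,0,0,0,0],[1,-1.3,-2.2,0,0,0,0],[1,0,0,0,0,0,0],[1,0,0,-3,0,0,0],[1,0,0,-3,0,0,0],[1,0,0,0,0,0,0]]

```text
t: 14.3
tcp_pos: [0.4378, 0.0156, 0.2754]
tool_rot: [73.7, 89.0, -10.3]
contact_force: [-0.4, -0.3, -0.4]
width: 0.0004
```

```bash
python3 -c "
from st import *
st((.437,.015,.068),5.6)"
```

```text
t 14.3 grasp [0.4405 0.0151 0.1204] jaw ang 6.06 tilt-fix [0.19 1.02 0.  ] F [-0.41 -0.27 -0.44] T [-0.02  0.04 -0.01] w 0.0004
 to go grasp cm [-0.35 -0.01 -5.24] turn -0.5
```

Request:
move_arm:
  series:
    - [[1,0,0,-2,0.2,1,-0.5],[1,0,0,-2,0,0,0],[1,0,0,-1,0,0,0],[1,0,0,0,0,0,0],[1,1,0.1,0,0,0,0],[1,0.8,0.1,0,0,0,0],[1,0,0,0,0,0,0]]

```text
t: 15.0
tcp_pos: [0.4618, 0.0196, 0.2289]
tool_rot: [77.5, 89.4, -6.8]
contact_force: [0.0, 0.0, -0.5]
width: 0.0001
```

```bash
python3 -c "
from st import *
st((.475,.015,.068),5.6)"
```

```text
t 15.0 grasp [0.4635 0.0194 0.0739] jaw ang 5.68 tilt-fix [0.07 0.62 0.  ] F [ 0.03  0.05 -0.49] T [ 0.03 -0.03 -0.03] w 0.0001
 to go grasp cm [ 1.15 -0.44 -0.59] turn -0.1
```

Request:
move_arm:
  series:
    - [[1,0.5,-0.35,-0.4,0,0.5,0],[1,0.5,0,0,0,0,0],[1,0.4,0,0,0,0,0],[1,0.4,0,0,0,0,0]]

```text
t: 15.4
tcp_pos: [0.4774, 0.0172, 0.2258]
tool_rot: [-103.3, 89.5, 172.5]
contact_force: [-4.1, 2.7, 5.3]
width: 0.0002
```

```bash
python3 -c "
from st import *
st((.475,.015,.068),5.6)"
```

```text
t 15.4 grasp [0.476  0.0174 0.0708] jaw ang 5.75 tilt-fix [-0.07 -0.52 -0.  ] F [-4.07  2.7   5.27] T [0.36 0.46 0.06] w 0.0002
 to go grasp cm [-0.1  -0.24 -0.28] turn -0.1
```

Contact at the expected place. Now pushing round the arc, turning the tool with the arm.

Request:
move_arm:
  series:
    - [[1,0.87,0.07,0,0,0,3.4],[1,0.87,0.12,0,0,0,3.4],[1,0.86,0.17,0,0,0,3.4],[1,0.85,0.23,0,0,0,3.4]]

```text
t: 15.8
tcp_pos: [0.5084, 0.0208, 0.2262]
tool_rot: [-97.3, 88.5, -167.3]
contact_force: [-5.6, -3.4, 6.5]
width: -0.0001
```

```bash
cat > arc.py <<'E'
from st import *
st()
o=env.get_obs();r=o["tcp_pos"][:2]-[.470,.1632]
print("theta",round(np.arctan2(r[0],-r[1])-.048,3),"r",np.linalg.norm(r).round(4))
E
python3 arc.py
```

```text
t 15.8 grasp [0.5046 0.02   0.0712] jaw ang 19.97 tilt-fix [ 0.32 -1.43  0.  ] F [-5.6  -3.4   6.46] T [-0.51  0.58 -0.03] w -0.0001
theta 0.216 r 0.1475
```

Request:
move_arm:
  series:
    - [[1,0.85,0.23,0,0.3,-0.7,2],[1,0.85,0.25,0,0,-0.5,2],[1,0.8,0.28,0,0,0,2]]

```text
t: 16.1
tcp_pos: [0.5262, 0.0261, 0.2258]
tool_rot: [-106.7, 88.1, -170.2]
contact_force: [-24.0, -26.3, 20.2]
width: -0.0003
```

```bash
python3 arc.py
```

```text
t 16.1 grasp [0.5211 0.0252 0.0709] jaw ang 26.51 tilt-fix [ 0.33 -1.91  0.  ] F [-23.98 -26.34  20.22] T [-3.2   2.71 -0.2 ] w -0.0003
theta 0.341 r 0.1482
```

Request:
move_arm:
  series:
    - [[1,0,-0.1,0,0,0,0],[1,0,0,0,0,0,0]]

```text
t: 16.3
tcp_pos: [0.5226, 0.0231, 0.2266]
tool_rot: [-106.6, 87.3, -170.0]
contact_force: [-7.3, -3.4, 6.1]
width: 0.0
```

```bash
python3 arc.py; sed -i 's/x,y,w,h=250,170,80,60/x,y,w,h=250,160,80,60/' look.py; python3 look.py m6
```

```text
t 16.3 grasp [0.5153 0.0218 0.0717] jaw ang 26.62 tilt-fix [ 0.47 -2.68  0.  ] F [-7.35 -3.42  6.08] T [-0.4   0.77  0.01] w 0.0
theta 0.311 r 0.1496
t 16.3 grasp [0.5153 0.0218 0.0717] jaw ang 26.62 tilt-fix [ 0.47 -2.68  0.  ] F [-7.35 -3.42  6.08] T [-0.4   0.77  0.01] w 0.0
 to go grasp cm [-3.88  6.6   1.33] turn -21.0
[(76, [277, 194, 9, 13], [280.9, 200.9])]
axis px in crop [585. 462.]
axis px in crop [583. 558.]
axis px in crop [582. 637.]
```

View pics/m6.png

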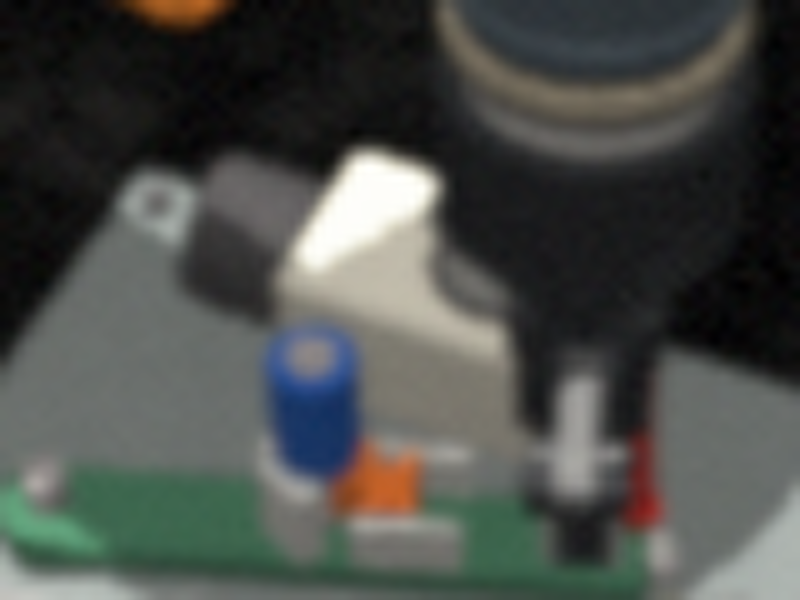

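The fingers are on the tab (crop (590,450)) and the roller is still upright in its clip at (313,400). Idle rows let the spring push the arm back slightly, so I'll press again and end on a pressing row.

Request:
move_arm:
  series:
    - [[1,0.4,0.2,0,0.2,-1.3,0],[1,0.4,0.2,0,0.1,-0.7,0],[1,0.3,0.15,0,0,0,0]]

```text
t: 16.75
tcp_pos: [0.5259, 0.0253, 0.2264]
tool_rot: [-105.4, 87.7, -168.6]
contact_force: [-7.5, -9.5, 10.8]
width: -0.0004
```

```bash
python3 arc.py
```

```text
t 16.75 grasp [0.5199 0.0241 0.0715] jaw ang 26.82 tilt-fix [ 0.45 -2.23  0.  ] F [-7.52 -9.47 10.79] T [-1.09  1.03 -0.1 ] w -0.0004
theta 0.337 r 0.1488
```

Request:
move_arm:
  series:
    - [[1,0.4,0.15,0,0,-0.5,0],[1,0.5,0.15,0,0,-0.5,0]]

```text
t: 16.95
tcp_pos: [0.5276, 0.0258, 0.2264]
tool_rot: [-103.7, 87.2, -166.8]
contact_force: [-16.4, -8.4, 13.9]
width: 0.0001
```

```bash
python3 arc.py
```

```text
t 16.95 grasp [0.5202 0.024  0.0716] jaw ang 26.97 tilt-fix [ 0.64 -2.73  0.  ] F [-16.35  -8.44  13.92] T [-1.07  1.84  0.02] w 0.0001
theta 0.349 r 0.149
```

```bash
python3 look.py m7; python3 -c "
from h import *
P=lambda t:proj('scene',np.array([.470+.075*np.sin(.0975+t),.1632-.075*np.cos(.0975+t),.079]))
for t in (.25,.3,.33,.36,.39): print(t,(P(t)-P(0)+[278.4,208.1]).round(2))
"; python3 arc.py
```

```text
t 16.95 grasp [0.5202 0.024  0.0716] jaw ang 26.97 tilt-fix [ 0.64 -2.73  0.  ] F [-16.35  -8.44  13.92] T [-1.07  1.84  0.02] w 0.0001
 to go grasp cm [-4.37  6.38  1.34] turn -21.4
[(79, [277, 193, 9, 14], [281.0, 200.1])]
axis px in crop [587. 448.]
axis px in crop [585. 544.]
axis px in crop [584. 623.]
0.25 [280.85 202.78]
0.3 [281.13 201.69]
0.33 [281.26 201.03]
0.36 [281.37 200.38]
0.39 [281.45 199.72]
t 17.1 grasp [0.5201 0.024  0.0716] jaw ang 26.98 tilt-fix [ 0.64 -2.72  0.  ] F [-15.67  -9.44  12.79] T [-1.05  1.74 -0.06] w 0.0
theta 0.348 r 0.149
```

View pics/m7.png

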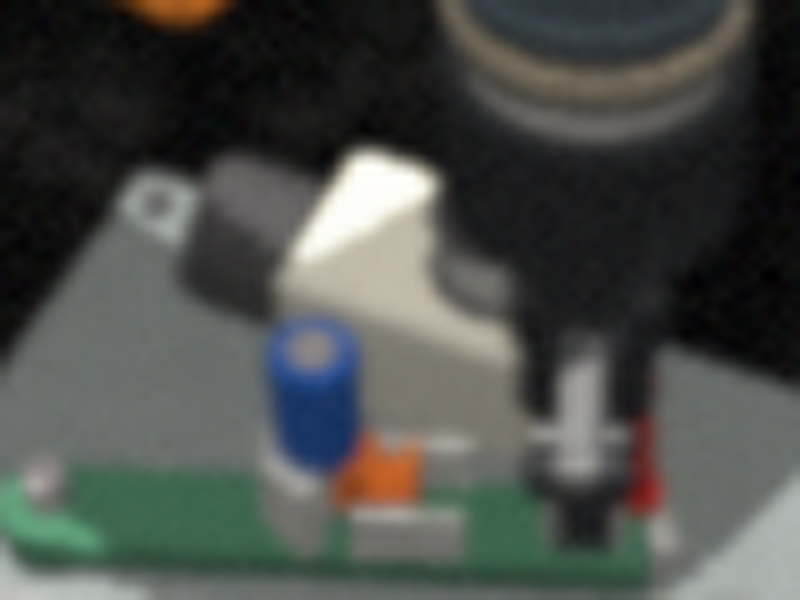

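The roller's image shift gives an arm angle of about 0.37, which is the end stop. The push holds at about 18 N without further travel, and the roller is upright in its clip. Handing in while pressing.

```bash
python3 -c "
from st import *
print(env.finish_job());st()"
```

```text
the job is handed in; nothing more can be done
None
the job is handed in; nothing more can be done
```

I pressed the blue idler into the orange clip, pushed the red tab back to its end stop, and handed the job in at about 17 s with the fingers still pressing on the tab.

**Roller:**
- The press-in needed about 5 N at the jaw, then stopped hard at 34 N with the foot at about 29–30 mm, which is the top of the arm.
- A check press on the roller's top met it at 97 mm with 20 N; fully home is 98 mm.
- In the last picture it stands upright and the jaw is opened slightly, as expected with the neck in it.

**Tab:**
- The roller's image shift gave an arm angle of about 0.37 rad; the TCP arc gave about 0.35 rad. The end stop is at 0.36 rad.
- Pressing harder gave no more travel, and the push held steady at about 18 N.
- I did not observe the ratchet click itself.

**Checks that disagreed or fell short:**
- The hinge position worked out from the plate's corners was about 15 mm off the visible pin, so I used the pin.
- The tool leans about 2.7° while pressing.
- One push row reached about 41 N in total at the wrist, which I eased at once. As far as I could tell it was only the fingers on the tab, but I could not rule out other contact.
- I moved nothing else on the desk on purpose, but took no last picture of the whole desk.

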